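Turn the next card over the rings of a card stand and secure the stack

TASK

The test-procedure cards on the two-ring stand are to be turned to the next card. With a fingertip push the steel keeper aside by its peg until it is clear of the cards, lift the top card on the right (the leaf) by its tab from below and turn it over the rings so that it lies flat on the left stack, then push the keeper back to its stop over the right stack. Only push and lift with the fingers, gently: pinch nothing, do not lift or shove the stand, and leave the other things where they are.

Things in the scene. Friction and masses are not known exactly. Their poses are not given: they have to be found in the camera images.
- stand: Two-ring card stand: loose black weighted base 222 x 200, top 40 high, 1.4 to 1.9 kg, slides when pushed with 7 N or more. White rigid cards on it: right stack x -132 to -11, left stack x 11 to 132, y -95 to 95. Steel rings at y 40 and -40 rise 71 above the desk. Origin on the desk under the ring spine, between the stacks. x: across the spine, to the left; y: along it, towards the robot.
- spine (a point): A point on the axis about which the leaf turns: it runs along the stand's y, 52 above the desk, over the stand's origin.
- leaf (a joint): Angle of the leaf, the top card on the right: a stiff white plate 121 x 190 x 3, 90 g, turning on the rings about the spine axis. 0: flat on the right stack, underside 52 above the desk; pi/2: upright; pi: flat on the left stack. It turns freely and falls unhurriedly to the side it leans to. Its free edge is 132 from the axis; an index tab juts from it to 150.
- leaf_tab (a point): Middle of the leaf's index tab, the one at about the middle of the right-hand edge: 52 wide (stand y -34 to 18), 3 thick, this point 141 from the spine axis. The tab juts 18 out beyond the card edges; under it is free space down to the desk, 52 below. The other tab, of a card that stays, begins 18 farther from the robot.
- keeper (a joint): Angle of the keeper, a flat steel arm that swivels level on a post at the stand's near side (post axis at stand x -60, y 112). 0, its stop: points to stand -y over the margin of the right cards, 3 above the leaf, which cannot rise. Grows as it swings to the right; pi/2: points to stand -x, beside the cards; clear of the leaf from 1.4; 1.9: far stop. Stays where left; 0.6 N moves it.
- keeper_peg (a point): Mid-height of the thumb peg standing up from the keeper's arm, 56 from the post axis: a round steel pin 10 to 12 across, foot 62 and top 78 above the desk, this point 70 above the desk.
- marker0: Bystander: white marker pen with a black cap, 132 x 17 x 18, lying on the left; origin under its middle, long axis y. Loose; stays where it is.
- label_pad: Bystander: pad of paper labels, 74 x 105 x 11, lying to the left in front; origin under its middle. Loose; stays where it is.
- stamp: Bystander: wooden hand stamp with a knob, 24 x 52 x 62 high, standing on the left; origin under its middle. Loose; stays where it is.
- vial7: Bystander: brown dropper vial with a white pointed cap, 22 across, 63 high, standing on the left; origin under its middle. Loose; stays where it is.
- loupe: Bystander: black round loupe, 39 across, 26 high, standing to the right in front of the stand; origin under its middle. Loose; stays where it is.
- usb_stick: Bystander: blue memory stick, 52 x 18 x 8, lying right of the stand; origin under its middle. Loose; stays where it is.

How it is judged (in metres and radians):
On the way, in this order (a step that is already met when the one before it is completed fails the run):
1. the keeper is swung clear of the cards while the leaf still lies on the right stack (value of joint keeper above 1.4 rad and value of joint leaf below 0.15 rad), for 0.1 s.
2. the leaf lies flat on the left stack (value of joint leaf above 3.05 rad), for 0.2 s.
3. the keeper is back over the right stack, the leaf still on the left one (value of joint keeper below 0.2 rad and value of joint leaf above 3.05 rad), for 0.2 s.
At the end, for the whole second after the job is handed in: The leaf lies on the left stack (within 0.09 rad of flat), the keeper is back across the right stack (within 0.2 rad of its stop), both at rest; the stand stands level within 40 mm of its place, the bystanders within 30 mm of theirs (all of step 3 and velocity of joint leaf between -0.05 and 0.05 rad/s and velocity of joint keeper between -0.05 and 0.05 rad/s and distance of stand from where it was at the start of the episode below 0.04 m and angle between stand's own z axis and vertical below 0.03 rad and distance of each of marker0, label_pad, stamp, vial7, loupe, usb_stick from where it was at the start of the episode below 0.03 m); the robot touches nothing.
It fails at once if the stand is lifted, tipped or shoved more than 40 mm (height (world z) of stand above 0.008 m or angle between stand's own z axis and vertical above 0.08 rad or distance of stand from where it was at the start of the episode above 0.04 m).
It fails at once if the leaf is pinched or forced (more than 15 N from the fingers) (contact force between the fingers and leaf above 15 N).
It fails at once if the keeper is pinched or forced (more than 15 N from the fingers) (contact force between the fingers and keeper above 15 N).
It fails at once if a bystander is lifted or moved more than 30 mm (distance of any of marker0, label_pad, stamp, vial7, loupe, usb_stick from where it was at the start of the episode above 0.03 m).
It also fails if it takes over 61 s, if anything falls off the work surface, if the arm or the gripper's body presses on something with over 40 N, if the wrist force passes 120 N, or if a joint passes its speed limit or range.

ROBOT

A 6-joint arm with a two-finger parallel gripper is mounted at the origin on a cart in front of the work surface, level with it; the furniture and walls round the work are solid. World frame = base frame: x ahead of the robot, y to its left, z up, the work surface at z = 0. Lengths are in mm, angles in rad, forces in N, time in s.
With the tool pointing down it reaches from about 350 to 975 mm from the base axis. Payload 7.1 kg.
Tool frame: the origin (TCP) lies between the finger pads; the fingertips stand 17 mm ahead of it and the grasp point (between the pads) lies 2 mm behind it; z points along the fingers, y is the line along which they close (so a half turn about z gives the same grasp; the last joint's range is limited). The gripper opens to 88 mm and grips with 3 to 60 N. Pads are 20 mm wide; open, the fingers measure 115 mm over their backs; the gripper's body (75 mm by 178 mm) begins 61 mm behind the grasp point.
Start: joints at [1.292, 0.423, 1.63, -0, 1.089, -0.019], TCP at [160.523, 604.018, 239.675] pointing down, gripper open.
Joint ranges: [-3, 3], [-0.9, 2.11], [0.09, 2.58], [-1.31, 4.45], [0.11, 2.69], [-2.54, 2.54]. Speed limits (rad/s): [2.39, 2.39, 3.01, 3.14, 3.14, 3.14].

INTERFACE

Orientations are given as a rotation vector (axis times angle).
In Python, from workcell import ctrl gives the robot as it stands.
- The arm moves only by the tool hand_motion, called after ">>>" in YAML: its name, and indented under it one key for each argument. Schema: {"type":"object","properties":{"segments":{"type":"array","items":{"type":"object","properties":{"sx":{"type":"number"},"sy":{"type":"number"},"sz":{"type":"number"},"rx":{"type":"number"},"ry":{"type":"number"},"rz":{"type":"number"}},"additionalProperties":false},"minItems":1,"maxItems":5},"finger_gap":{"type":"number"},"only":{"type":"string"},"quiet":{"type":"boolean"},"lines":{"type":"string"}},"required":["segments"],"additionalProperties":false}. segments is a list of rows, 1 to 5 of them, each an object with the fields sx, sy, sz (the shift in mm), rx, ry, rz (a rotation vector in rad); a field left out counts as zero; each row shifts and turns the commanded pose from where the row before left it, along the tool's axes as they then stand; what a row does not reach is not made up. A row lasts 1/12 s, in which the tool goes at most 41.7 mm and 0.125 rad, less where a joint would pass 70% of its speed; a pose out of reach is approached as far as the arm can. finger_gap is the finger opening in mm, set as the call begins (left out keeps the last). The fingers move at their own pace and stop on an object; the grip force is fixed at half the most. Time passes only in rows, so rows that do not move let the fingers close. The tool returns the time, the measured TCP pose, the force, the opening and the grip force at its end. only (a regular expression) keeps the lines of the reply that match it, lines (a string "A,B") keeps lines A to B, and quiet returns only ok. Input that does not fit is refused with a message, and nothing moves.
- ctrl.get_obs(): the state, without advancing time (a new reading comes with each control period).
- ctrl.get_image(name): name is "scene" or "top" or "wrist"; returns a dict with "img" (420x560x3 uint8, red, green, blue), "fx", "fy", "cx", "cy" (pixels), "R" (3x3) and "t" (3): a world point X has camera coordinates R X + t. Camera axes: x right, y down, z forward; pixel columns grow to the right and rows downward; lengths in mm; the calibration is good to about 2 mm. A picture is of the moment at which its call begins. There is no depth.
- ctrl.close_job(): hands the job in; it is judged then, once.
The state is a dict: "t": time; "qpos": joint angles; "qvel": joint speeds; "joint_torque": joint torques, N m; "ee_pos": TCP position; "orientation": TCP orientation; "ft_force": force on the tool from outside, world axes, zero at the start; "moment": the same for the moment, N m; "width": finger opening in mm; "grasp_force": force on a finger pad.
Only numpy, scipy, OpenCV 4.12 (cv2) and the standard library are available. Lean on these libraries where they do the work, as an engineer would, in place of code of your own. Each camera call takes 0.05 s, during which the arm holds its last target. There are 200 camera calls.

## Working session

There is one attempt and no reset: what is moved stays moved. The work goes in short steps, Python scripts to look and compute and a tool call to move; the robot and the scene stay as the last step left them, time stands still between calls to the robot, and variables do not carry over. Pictures are saved under pics/ and viewed, at most 10 in all, crops included, and the job is handed in when it is done.

```bash
ls; mkdir -p pics
```

Run:
```python
from workcell import ctrl
import cv2,numpy as np
for n in("top","scene"):
    d=ctrl.get_image(n);cv2.imwrite(f"pics/{n}0.png",d["img"][:,:,::-1])
    print(n,d["fx"],d["fy"],d["cx"],d["cy"],np.array(d["R"]).round(4).tolist(),np.array(d["t"]).round(2).tolist())
o=ctrl.get_obs();print(o["t"],o["ee_pos"],o["orientation"],o["width"])
```

```text
pics
workcell.py
top 418.0323985468507 418.0323985468507 274.42818911143047 213.45961210652789 [[-0.0176, -0.9998, 0.0019], [-0.9983, 0.0174, -0.0551], [0.055, -0.0029, -0.9985]] [297.95, 468.73, 975.71]
scene 502.1527560623302 502.1527560623302 284.1817670607547 220.31392254450276 [[0.7677, -0.6407, -0.0085], [-0.4603, -0.5421, -0.703], [0.4458, 0.5437, -0.7111]] [-183.24, 443.8, 728.23]
0.1 [160.40771856 603.57967107 239.02620697] [-4.06862642e-01 -3.11495593e+00  2.05697491e-03] 87.80758688855488
```

View pics/top0.png

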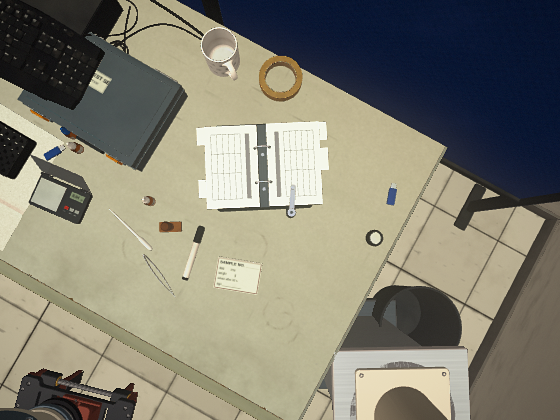

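View pics/scene0.png

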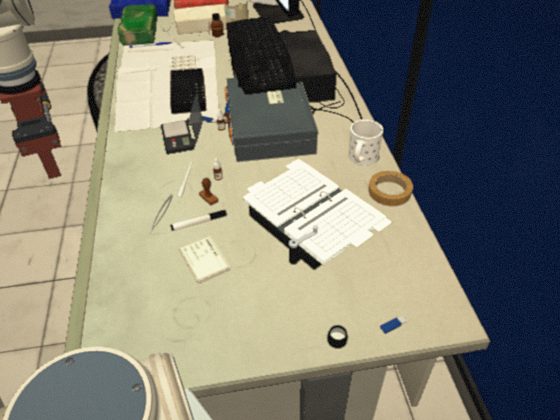

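The top view shows the stand at about (262,165), with the keeper pivot at (291,212) and its arm pointing up to (293,187). The loupe is at (375,238), the USB stick at (392,194), the label pad at (238,275), and the marker at (194,252). I'll zoom in for accurate points.

Run:
```python
import cv2
a=cv2.imread("pics/top0.png")[112:222,190:340];cv2.imwrite("pics/c1.png",cv2.resize(a,None,fx=5.3,fy=5.3,interpolation=cv2.INTER_CUBIC))
a=cv2.imread("pics/scene0.png")[155:275,240:400];cv2.imwrite("pics/c2.png",cv2.resize(a,None,fx=5,fy=5,interpolation=cv2.INTER_CUBIC))
```

```text
(no output)
```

View pics/c1.png

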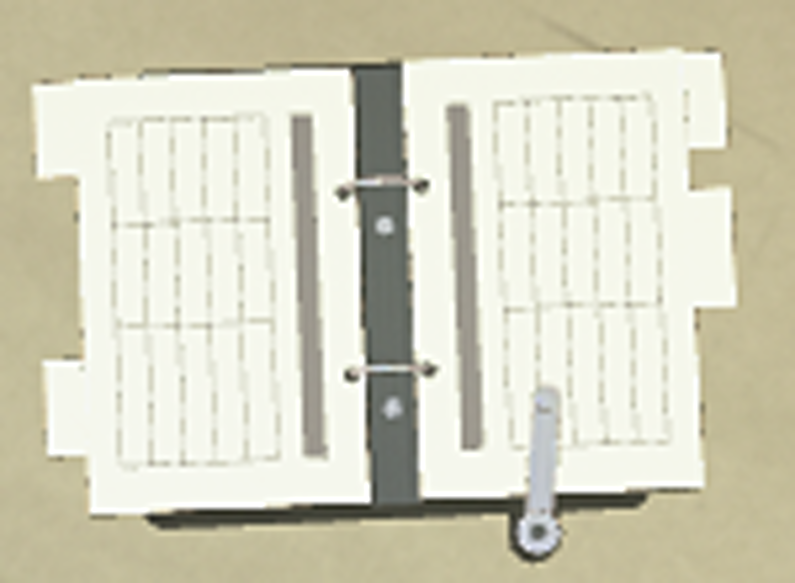

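View pics/c2.png

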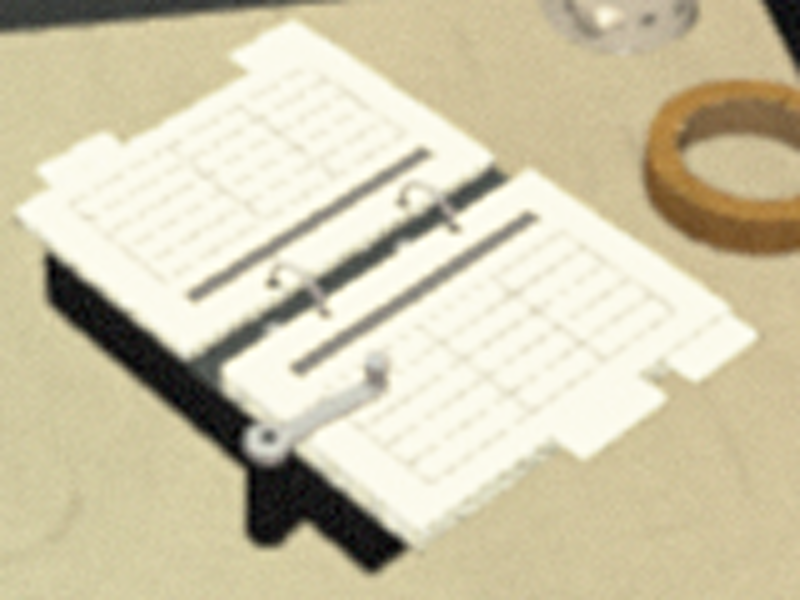

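The crops show the card corners, the leaf's tab (right edge, crop (733,187) to (737,304)), and the keeper's post and peg. Next I'll fit the stand pose from both views.

Create h.py:
```python
import numpy as np
from workcell import ctrl
from scipy.spatial.transform import Rotation as Ro
def proj(d,X):
    p=np.asarray(X)@np.array(d["R"]).T+np.array(d["t"]);return np.c_[d["fx"]*p[:,0]/p[:,2]+d["cx"],d["fy"]*p[:,1]/p[:,2]+d["cy"]]
def ray(d,uv,z):
    R=np.array(d["R"]);c=-R.T@np.array(d["t"]);v=R.T@np.array([(uv[0]-d["cx"])/d["fx"],(uv[1]-d["cy"])/d["fy"],1]);return c+v*(z-c[2])/v[2]
```

Run:
```python
from h import *
from scipy.optimize import least_squares
T=ctrl.get_image("top");S=ctrl.get_image("scene")
P=np.array([[-132,95,55],[-11,95,55],[-11,-95,55],[132,95,52],[11,-95,52],[-150,-34,55],[-150,18,55]],float)
t=np.array([(703,487),(420,497),(403,62),(90,514),(352,68),(733,187),(737,304)])/5.3+[190,112]
Q=np.array([[-132,95,55],[-11,95,55],[-11,-95,55],[-150,18,55],[-150,-34,55]],float)
s=np.array([(412,545),(222,370),(530,170),(583,460),(665,398)])/5+[240,155]
W=lambda p,A:A@Ro.from_euler('z',p[2]).as_matrix().T+[p[0],p[1],0]
for use in((1,0),(0,1),(1,1)):
    f=lambda p:np.r_[use[0]*(proj(T,W(p,P))-t).ravel(),use[1]*(proj(S,W(p,Q))-s).ravel()]
    r=least_squares(f,[560,50,1.57]);print(r.x.round(3),f(r.x).round(1))
p=r.x
M=np.array([[-60,112,62],[-60,56,70],[-141,-8,53.5],[0,0,52]]);print(W(p,M).round(1))
for u in((545,395),(545,400)):print('peg/top',ray(T,np.array(u)/5.3+[190,112],74),'post',ray(T,np.array((537,532))/5.3+[190,112],63))
print('peg/scene',ray(S,np.array((376,368))/5+[240,155],70))
for n,u in dict(loupe=(375,238),usb=(392,194),pad=(238,275),marker=(194,252),stamp=(170,227),tape=(280,78),mug=(219,46)).items():print(n,ray(T,u,10).round())
```

```text
[582.922 314.01    1.597] [ 0.3 -0.1  0.3  0.4 -0.1 -0.2 -0.3  0.1  0.  -0.6 -0.4 -0.1  0.1  0.4
  0.  -0.  -0.  -0.  -0.  -0.  -0.  -0.   0.  -0. ]
[581.748 312.217   1.594] [ 0.   0.   0.   0.   0.   0.   0.   0.   0.  -0.   0.   0.   0.   0.
  0.9 -2.1 -0.9  0.2 -0.3  0.5 -0.2  0.8  0.4  0.8]
[582.596 313.416   1.596] [ 0.5  0.2  0.5  0.6  0.3 -0.1 -0.1  0.1  0.3 -0.4 -0.1  0.2  0.3  0.7
  1.  -2.7 -0.9 -0.3 -0.5  0.  -0.3  0.2  0.3  0.3]
[[472.1 250.6  62. ]
 [528.1 252.   70. ]
 [594.1 172.7  53.5]
 [582.6 313.4  52. ]]
peg/top [529.79834804 247.87025606  74.        ] post [472.87623921 251.89245886  63.        ]
peg/top [527.68894411 247.91244048  74.        ] post [472.87623921 251.89245886  63.        ]
peg/scene [529.48290307 246.42963123  70.        ]
loupe [412.  53.  10.]
usb [515.   9.  10.]
pad [331. 378.  10.]
marker [386. 481.  10.]
stamp [446. 537.  10.]
tape [801. 270.  10.]
mug [883. 417.  10.]
```

Both views agree on the fit: stand at (582.8, 313.8), yaw 1.597, and peg at about (529, 247.5). That puts the keeper at about 0.08 rad, as expected. I'll close the fingers and turn the tool so its y axis lies along world X.

Add to h.py:
```python
def delta(pos,tilt=0.):
    """tool-frame shift and turn to pose: tool y=+X, tool z=(0,sin tilt,-cos tilt)"""
    o=ctrl.get_obs();R=Ro.from_rotvec(o["orientation"]).as_matrix()
    z=np.array([0,np.sin(tilt),-np.cos(tilt)]);y=np.array([1.,0,0]);G=np.c_[np.cross(y,z),y,z]
    print("t",round(o["t"],2),"pos",np.round(o["ee_pos"],1),"ft",np.round(o["ft_force"],1),"shift",np.round(R.T@(np.array(pos)-o["ee_pos"]),1),"turn",Ro.from_matrix(R.T@G).as_rotvec().round(3),"q",np.round(o["qpos"],2),"w",round(o["width"],1))
```

```bash
python3 -c "
from h import *
delta([529,285,150])"
```

```text
t 0.2 pos [160.4 603.7 239.2] ft [-0.   1.3  0.3] shift [-438.1 -213.3   89.4] turn [-1.000e-03  1.000e-03  1.311e+00] q [ 1.29  0.42  1.63  0.    1.09 -0.02] w 87.8
```

>>> hand_motion:
  segments:
    - {"rz":0.12}
    - {"rz":0.12}
    - {"rz":0.12}
    - {"rz":0.12}
    - {"rz":0.12}
  finger_gap: 0

```text
t: 0.62
ee_pos: [160.5, 603.9, 239.5]
orientation: [1.318, 2.852, -0.001]
ft_force: [0.4, -0.1, -0.1]
width: 58.1
grasp_force: 0.0
```

>>> hand_motion:
  segments:
    - {"rz":0.12}
    - {"rz":0.12}
    - {"rz":0.12}
    - {"rz":0.12}
    - {"rz":0.12}

```text
t: 1.03
ee_pos: [160.5, 603.9, 239.4]
orientation: [2.102, 2.335, -0.001]
ft_force: [-0.7, 0.0, -0.9]
width: 24.3
grasp_force: 0.0
```

```bash
python3 -c "
from h import *
delta([529,285,150])"
```

```text
t 1.03 pos [160.5 603.9 239.4] ft [-0.7  0.  -0.9] shift [-355.7  333.1   89.5] turn [-0.     0.     0.105] q [1.29 0.42 1.63 0.   1.09 1.19] w 24.3
```

>>> hand_motion:
  segments:
    - {"rz":0.106}
    - {"sx":-26, "sy":30, "sz":6}
    - {"sx":-26, "sy":30, "sz":6}
    - {"sx":-26, "sy":30, "sz":6}
    - {"sx":-26, "sy":30, "sz":6}
  finger_gap: 0

```text
t: 1.45
ee_pos: [281.7, 499.4, 215.3]
orientation: [2.215, 2.228, -0.0]
ft_force: [0.4, 0.6, -0.6]
width: 0.3
grasp_force: 0.0
```

>>> hand_motion:
  segments:
    - {"sx":-26, "sy":30, "sz":6}
    - {"sx":-26, "sy":30, "sz":6}
    - {"sx":-26, "sy":30, "sz":6}
    - {"sx":-26, "sy":30, "sz":6}
    - {"sx":-26, "sy":30, "sz":6}

```text
t: 1.87
ee_pos: [432.9, 369.9, 185.4]
orientation: [-2.216, -2.227, -0.0]
ft_force: [0.3, 0.6, 0.0]
width: 0.2
grasp_force: 0.0
```

>>> hand_motion:
  segments:
    - {"sx":-26, "sy":30, "sz":6}
    - {"sx":-26, "sy":30, "sz":6}
    - {"sx":-26, "sy":30, "sz":6}
    - {}

```text
t: 2.2
ee_pos: [526.2, 289.5, 166.7]
orientation: [2.22, 2.221, -0.0]
ft_force: [-0.0, -0.8, 0.1]
width: 0.5
grasp_force: 0.0
```

```bash
python3 -c "
from h import *
delta([529,275,84])
import cv2
for n in('wrist','scene'):
    cv2.imwrite(f'pics/{n}1.png',ctrl.get_image(n)['img'][:,:,::-1])"
```

```text
t 2.2 pos [526.2 289.5 166.7] ft [-0.  -0.8  0.1] shift [-14.5   2.7  82.7] turn [0.001 0.001 0.   ] q [ 0.48  0.48  1.74 -0.    0.93  0.48] w 0.5
```

View pics/wrist1.png

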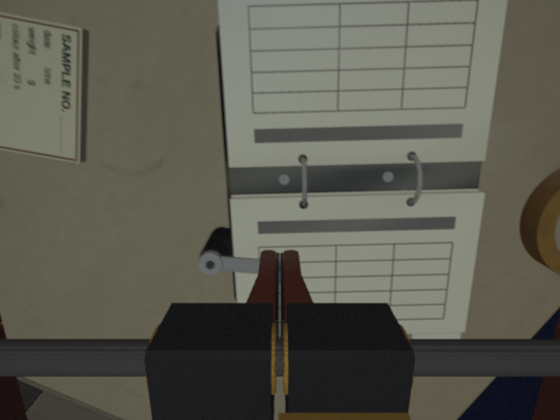

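The wrist view shows the closed fingertips (280,255) right above and beside the keeper arm, with its post at (210,263). I'll descend on the left side of the peg.

>>> hand_motion:
  segments:
    - {"sx":-17, "sy":-1}
    - {"sz":25}
    - {"sz":25}
    - {"sz":25}
    - {"sz":7}

```text
t: 2.72
ee_pos: [518.0, 276.2, 82.9]
orientation: [-2.213, -2.228, 0.008]
ft_force: [-1.0, 0.4, -0.5]
width: 0.1
grasp_force: 0.0
```

>>> hand_motion:
  segments:
    - {}

```text
t: 2.8
ee_pos: [518.9, 276.5, 84.1]
orientation: [-2.213, -2.228, 0.006]
ft_force: [-0.4, 0.5, -0.8]
width: -0.1
grasp_force: 0.0
```

```bash
python3 -c "
from h import *
delta([525,264,84])
import cv2
d=ctrl.get_image('scene');cv2.imwrite('pics/s2.png',cv2.resize(d['img'][120:300,230:470,::-1],None,fx=3.3,fy=3.3))"
```

```text
t 2.8 pos [518.9 276.5  84.1] ft [-0.4  0.5 -0.8] shift [-12.6   6.1   0.1] turn [-0.004  0.002  0.007] q [0.47 0.59 1.8  0.   0.76 0.46] w -0.1
```

View pics/s2.png

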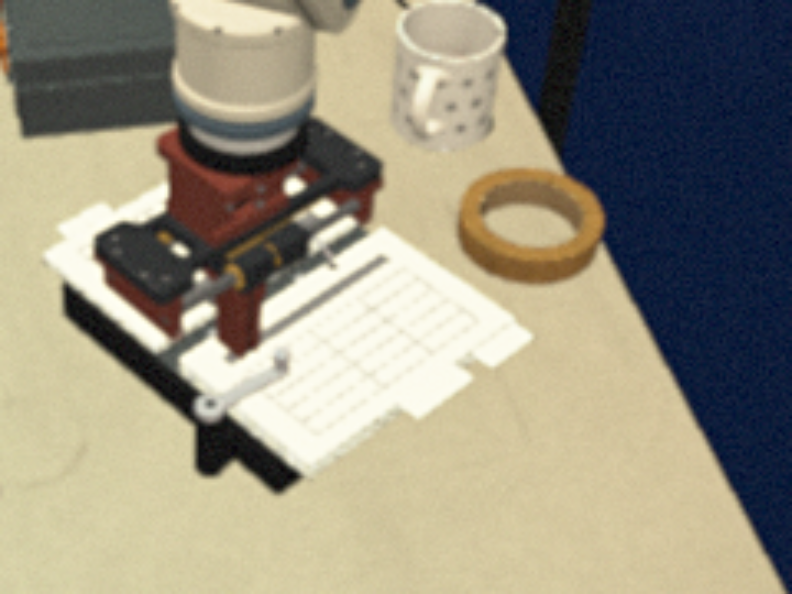

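The picture shows the fingers left of the peg, which is at (282,360). They are clear of the rings. I'll sweep the peg along its arc.

>>> hand_motion:
  segments:
    - {"sx":-6, "sy":3}
    - {"sx":-6, "sy":3}
    - {"sx":-6, "sy":2}
    - {"sx":-6, "sy":2}
    - {}

```text
t: 3.27
ee_pos: [532.1, 251.7, 86.4]
orientation: [2.217, 2.225, 0.001]
ft_force: [-0.2, -0.7, 0.2]
width: 0.7
grasp_force: 0.0
```

>>> hand_motion:
  segments:
    - {"sx":-6, "sy":-1}
    - {"sx":-6, "sy":-1}
    - {"sx":-5}
    - {"sx":-5, "sy":-2}
    - {"sx":-5, "sy":-3}

```text
t: 3.68
ee_pos: [524.4, 225.3, 85.7]
orientation: [2.216, 2.227, 0.0]
ft_force: [0.1, 1.0, 0.5]
width: 0.7
grasp_force: 0.4
```

>>> hand_motion:
  segments:
    - {"sx":-5, "sy":-3}
    - {"sx":-4, "sy":-4}
    - {"sx":-4, "sy":-4}
    - {"sx":-4, "sy":-4}
    - {}

```text
t: 4.1
ee_pos: [508.4, 207.9, 85.6]
orientation: [-2.216, -2.227, 0.002]
ft_force: [0.1, 0.4, -0.5]
width: 0.1
grasp_force: 0.0
```

```bash
python3 -c "
from h import *
delta([493,198.4,84])"
```

```text
t 4.1 pos [508.4 207.9  85.6] ft [ 0.1  0.4 -0.5] shift [ -9.4 -15.4   1.6] turn [-0.001  0.001  0.005] q [ 0.37  0.54  1.89 -0.    0.72  0.36] w 0.1
```

>>> hand_motion:
  segments:
    - {"sx":-3, "sy":-5, "sz":0.5}
    - {"sx":-3, "sy":-5, "sz":0.5}
    - {"sx":-3, "sy":-5, "sz":0.5}
    - {"sx":-2, "sy":-5}
    - {}

```text
t: 4.52
ee_pos: [488.0, 197.1, 83.9]
orientation: [-2.215, -2.227, 0.002]
ft_force: [-0.1, -0.4, 0.1]
width: 0.4
grasp_force: 0.0
```

```bash
python3 -c "
from h import *
delta([487.7,196.6,84])
import cv2
d=ctrl.get_image('scene');cv2.imwrite('pics/s3.png',cv2.resize(d['img'][120:300,230:470,::-1],None,fx=3.3,fy=3.3))"
```

```text
t 4.52 pos [488.  197.1  83.9] ft [-0.1 -0.4  0.1] shift [-0.5 -0.3 -0.1] turn [-0.002  0.001  0.005] q [ 0.36  0.52  1.94 -0.    0.69  0.36] w 0.4
```

View pics/s3.png

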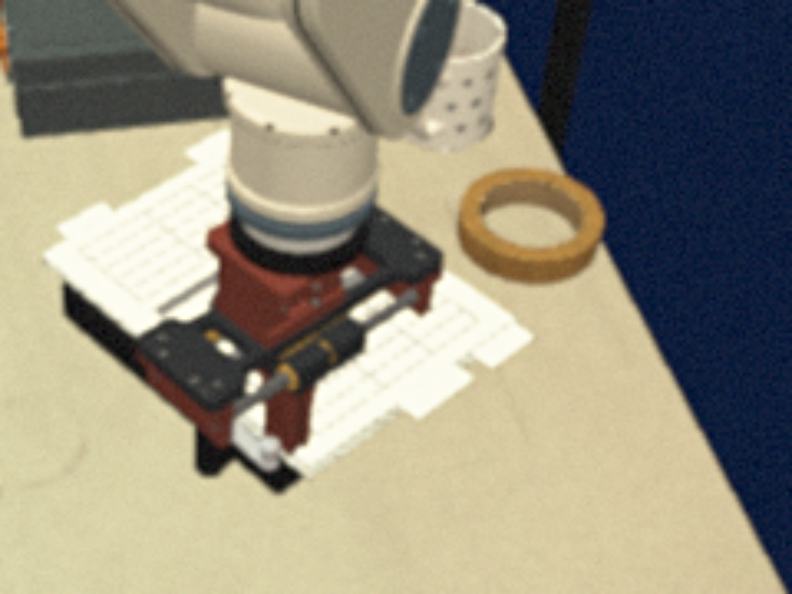

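The keeper has swung out. I see its peg and arm end near crop (267,452), so I'll measure the angle.

```bash
python3 -c "
from h import *
S=ctrl.get_image('scene')
P=[[472.5+56*np.cos(a),251.5-56*np.sin(a),z] for a in(1.3,1.4,1.5,1.6,1.8) for z in(62,78)]
print(((proj(S,P)-[230,120])*3.3).round(0).tolist())"
```

```text
[[284.0, 444.0], [285.0, 427.0], [278.0, 450.0], [279.0, 432.0], [272.0, 455.0], [273.0, 437.0], [266.0, 459.0], [266.0, 442.0], [250.0, 467.0], [251.0, 450.0]]
```

The keeper stands at about 1.6 rad, clear of the cards. Now I'll go up, move right of the tab, and tilt the tool 0.8 rad toward the left.

>>> hand_motion:
  segments:
    - {"sy":2}
    - {"sz":-40}
    - {"sz":-40}
    - {"sz":-40}
    - {"sx":-26, "sy":26}

```text
t: 5.03
ee_pos: [519.2, 175.5, 211.5]
orientation: [2.209, 2.229, 0.015]
ft_force: [1.1, 0.3, 0.5]
width: 0.3
grasp_force: 0.0
```

>>> hand_motion:
  segments:
    - {"sx":-27, "sy":26}
    - {"sx":-27, "sy":26}
    - {"sx":-27, "sy":26}
    - {"ry":0.1}
    - {"ry":0.1}

```text
t: 5.45
ee_pos: [598.3, 90.8, 204.7]
orientation: [-2.11, -2.12, -0.219]
ft_force: [-0.3, -0.7, 0.3]
width: 0.4
grasp_force: 0.0
```

>>> hand_motion:
  segments:
    - {"ry":0.1}
    - {"ry":0.1}
    - {"ry":0.1}
    - {"ry":0.1}
    - {"ry":0.1}

```text
t: 5.87
ee_pos: [597.0, 90.7, 205.0]
orientation: [-1.808, -1.818, -0.668]
ft_force: [-0.0, 0.5, -0.7]
width: 0.6
grasp_force: 0.0
```

>>> hand_motion:
  segments:
    - {"ry":0.1}
    - {}

```text
t: 6.03
ee_pos: [595.7, 89.3, 202.0]
orientation: [-1.746, -1.747, -0.738]
ft_force: [-0.6, 0.4, -0.8]
width: 0.5
grasp_force: 0.0
```

```bash
python3 -c "
from h import *
delta([594,90,100],.8)"
```

```text
t 6.03 pos [595.7  89.3 202. ] ft [-0.6  0.4 -0.8] shift [-72.9  -1.3  71.3] turn [-0.004 -0.004 -0.001] q [-0.22  0.57  1.74  0.85  1.22 -0.69] w 0.5
```

>>> hand_motion:
  segments:
    - {"sx":-24, "sz":23}
    - {"sx":-24, "sz":23}
    - {"sx":-24, "sz":23}
    - {"sx":-24, "sz":23}
    - {"sx":-12, "sz":12}

```text
t: 6.45
ee_pos: [594.9, 90.9, 50.9]
orientation: [-1.746, -1.755, -0.732]
ft_force: [-0.1, 0.3, -0.3]
width: 0.3
grasp_force: 0.0
```

>>> hand_motion:
  segments:
    - {"sx":-10, "sz":10}
    - {}

```text
t: 6.62
ee_pos: [595.0, 91.4, 37.7]
orientation: [-1.745, -1.754, -0.733]
ft_force: [-0.5, 0.2, 0.8]
width: 0.2
grasp_force: 0.0
```

```bash
python3 -c "
from h import *
delta([594,152,35],.8)"
```

```text
t 6.62 pos [595.   91.4  37.7] ft [-0.5  0.2  0.8] shift [40.3 -0.7 45.4] turn [-0.007  0.001  0.002] q [-0.22  0.83  1.75  0.94  1.04 -0.92] w 0.2
```

>>> hand_motion:
  segments:
    - {"sx":8, "sz":9}
    - {"sx":8, "sz":9}
    - {"sx":8, "sz":9}
    - {"sx":8, "sz":9}
    - {}

```text
t: 7.03
ee_pos: [595.5, 141.7, 39.0]
orientation: [-1.742, -1.757, -0.738]
ft_force: [0.1, 0.4, 0.1]
width: 0.3
grasp_force: 0.0
```

>>> hand_motion:
  segments:
    - {"sx":5, "sz":6}
    - {"sx":4, "sz":4}
    - {}

```text
t: 7.28
ee_pos: [595.6, 153.3, 37.7]
orientation: [-1.744, -1.755, -0.738]
ft_force: [-0.1, -0.1, 0.2]
width: 0.2
grasp_force: 0.0
```

```bash
python3 -c "
from h import *
delta([594,152,35],.8)
import cv2
d=ctrl.get_image('scene');cv2.imwrite('pics/s4.png',cv2.resize(d['img'][120:300,230:470,::-1],None,fx=3.3,fy=3.3))"
```

```text
t 7.28 pos [595.6 153.3  37.7] ft [-0.1 -0.1  0.2] shift [-2.8 -1.6  0.9] turn [-0.004 -0.     0.004] q [-0.11  0.82  1.77  1.02  0.99 -0.9 ] w 0.2
```

View pics/s4.png

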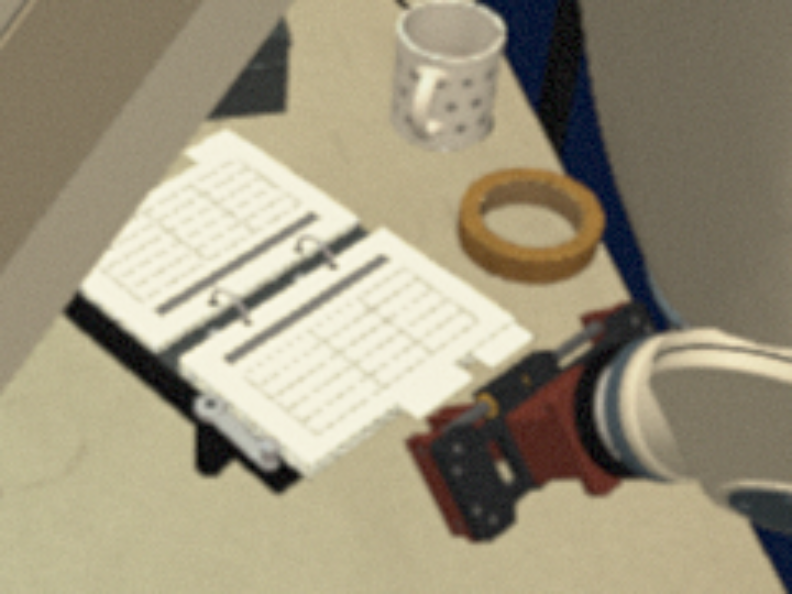

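The fingers are under the tab, whose corner shows at (410,415), and the keeper lies clear beside the cards. Now I'll lift along the tab's circle.

>>> hand_motion:
  segments:
    - {"sx":4, "sz":-1}
    - {"sx":4, "sz":-1}
    - {"sx":6, "sz":-5}
    - {"sx":6, "sz":-5}
    - {"sx":6, "sz":-4}

```text
t: 7.75
ee_pos: [595.9, 158.7, 68.3]
orientation: [-1.746, -1.754, -0.738]
ft_force: [-0.2, -1.7, -0.1]
width: 0.3
grasp_force: 0.6
```

>>> hand_motion:
  segments:
    - {"sx":6, "sz":-5}
    - {"sx":6, "sz":-4}
    - {"sx":7, "sz":-3}
    - {"sx":7, "sz":-3}
    - {"sx":7, "sz":-3}

```text
t: 8.17
ee_pos: [595.8, 169.3, 104.4]
orientation: [-1.745, -1.754, -0.738]
ft_force: [-0.0, -1.4, -0.5]
width: 0.4
grasp_force: 0.3
```

>>> hand_motion:
  segments:
    - {"sx":7, "sz":-3}
    - {"sx":7, "sz":-3}
    - {}

```text
t: 8.42
ee_pos: [596.1, 175.2, 119.3]
orientation: [-1.744, -1.756, -0.74]
ft_force: [0.9, -1.0, -0.3]
width: 0.6
grasp_force: 0.2
```

```bash
python3 -c "
from h import *
delta([595,197,147],.8)
import cv2
d=ctrl.get_image('scene');cv2.imwrite('pics/s5.png',cv2.resize(d['img'][120:300,230:470,::-1],None,fx=3.3,fy=3.3))"
```

```text
t 8.42 pos [596.1 175.2 119.3] ft [ 0.9 -1.  -0.3] shift [35.1 -0.9 -3.6] turn [-0.003 -0.     0.005] q [-0.08  0.68  1.78  0.98  1.04 -0.76] w 0.6
```

View pics/s5.png

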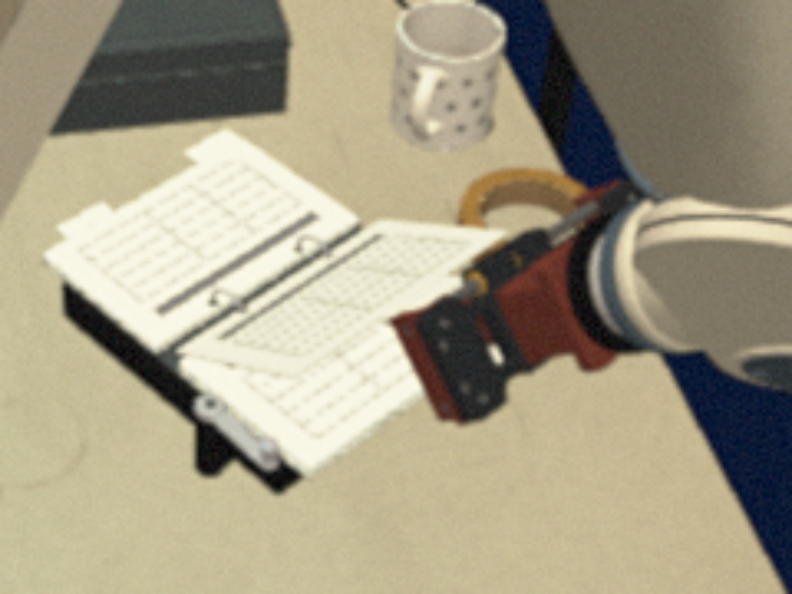

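The leaf is up at about 0.5 rad on the fingers, its free corner at (505,235). The stand hasn't moved and forces are near 1 N. I'll carry on over the top.

>>> hand_motion:
  segments:
    - {"sx":7, "sz":-1}
    - {"sx":7, "sz":-1}
    - {"sx":7, "sz":-1}
    - {"sx":7, "sz":-1}
    - {"sx":7}

```text
t: 8.88
ee_pos: [595.6, 196.5, 146.2]
orientation: [-1.745, -1.754, -0.738]
ft_force: [-0.4, -0.4, 0.7]
width: 0.2
grasp_force: 0.2
```

>>> hand_motion:
  segments:
    - {"sx":7, "sz":1}
    - {"sx":7, "sz":1}
    - {"sx":7, "sz":1}
    - {"sx":7, "sz":1}
    - {"sx":6, "sz":2}

```text
t: 9.3
ee_pos: [595.5, 224.6, 166.4]
orientation: [-1.745, -1.754, -0.738]
ft_force: [0.4, -0.4, 0.3]
width: 0.3
grasp_force: 0.2
```

>>> hand_motion:
  segments:
    - {"sx":6, "sz":2}
    - {"sx":6, "sz":2}
    - {"sx":6, "sz":3}
    - {"sx":6, "sz":3}
    - {"sx":5, "sz":4}

```text
t: 9.72
ee_pos: [595.4, 254.9, 177.2]
orientation: [-1.745, -1.754, -0.738]
ft_force: [-0.1, 1.3, 0.6]
width: -0.1
grasp_force: 0.1
```

>>> hand_motion:
  segments:
    - {"sx":5, "sz":4}
    - {"sx":5, "sz":4}
    - {"sx":5, "sz":4}
    - {"sx":5, "sz":4}
    - {"sx":5, "sz":4}

```text
t: 10.13
ee_pos: [595.0, 286.6, 180.8]
orientation: [-1.745, -1.754, -0.738]
ft_force: [-1.1, -0.9, 0.2]
width: 0.7
grasp_force: 0.1
```

```bash
python3 -c "
from h import *
delta([595,310,189],.8)
import cv2
d=ctrl.get_image('scene');cv2.imwrite('pics/s6.png',cv2.resize(d['img'][90:300,210:470,::-1],None,fx=2.8,fy=2.8))"
```

```text
t 10.13 pos [595.  286.6 180.8] ft [-1.1 -0.9  0.2] shift [22.1  0.1 11.1] turn [-0.004 -0.     0.003] q [ 0.11  0.59  1.77  1.02  1.   -0.57] w 0.7
```

View pics/s6.png

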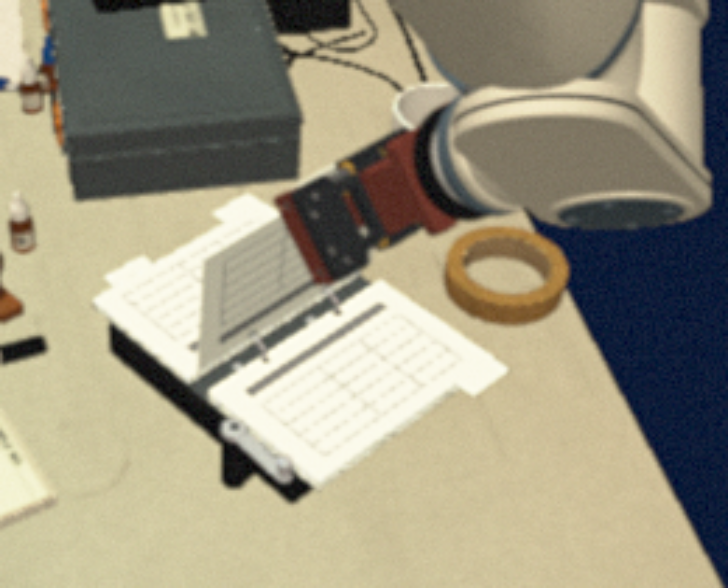

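The leaf is about upright, its far corner at (205,255). I'll push it past vertical, let it fall, then withdraw.

>>> hand_motion:
  segments:
    - {"sx":5, "sz":5}
    - {"sx":5, "sz":6}
    - {"sx":5, "sz":6}
    - {"sx":5, "sz":6}
    - {"sx":5, "sz":6}

```text
t: 10.6
ee_pos: [594.8, 325.1, 178.4]
orientation: [-1.745, -1.754, -0.738]
ft_force: [-0.3, -1.2, -0.3]
width: 0.6
grasp_force: 0.0
```

>>> hand_motion:
  segments:
    - {"sx":5, "sz":6}
    - {"sx":5, "sz":6}
    - {}
    - {}

```text
t: 10.93
ee_pos: [594.6, 340.3, 177.3]
orientation: [-1.745, -1.755, -0.737]
ft_force: [-0.2, -0.4, -0.6]
width: 0.6
grasp_force: 0.0
```

>>> hand_motion:
  segments:
    - {"sz":-30}
    - {"sz":-30}
    - {"sz":-30}
    - {"sz":-30}
    - {}

```text
t: 11.35
ee_pos: [597.7, 250.7, 265.1]
orientation: [-1.748, -1.756, -0.746]
ft_force: [1.8, 0.2, -0.5]
width: 0.3
grasp_force: 0.0
```

>>> hand_motion:
  segments:
    - {"sx":-20, "sz":-20}
    - {"sx":-20, "sz":-20}
    - {"sx":-20, "sz":-20}
    - {"sx":-20, "sz":-20}
    - {}

```text
t: 11.77
ee_pos: [596.4, 137.0, 258.4]
orientation: [-1.75, -1.752, -0.738]
ft_force: [0.4, 0.2, -0.2]
width: 0.5
grasp_force: 0.0
```

Create lk.py:
```python
from h import *
W=lambda A:np.array(A,float)@Ro.from_euler('z',1.597).as_matrix().T+[582.8,313.8,0]
def tabpts(phi,S):  # brightness at leaf tab and at right-tab former place
    out=[]
    for r in(138,141,145):
        for y in(-25,-8,10):
            u=proj(S,W([[-r*np.cos(phi),y,52+r*np.sin(phi)+2]]))[0].round().astype(int);out.append(int(S['img'][u[1],u[0]].min()))
    return out
```

```bash
python3 -c "
from lk import *
delta([447,190,160],0)
for n in('scene','top'):
    S=ctrl.get_image(n);print(n,'left',tabpts(np.pi,S),'right',tabpts(0,S))
    import cv2;cv2.imwrite('pics/%s7.png'%n,S['img'][:,:,::-1])
"
```

```text
t 11.77 pos [596.4 137.  258.4] ft [ 0.4  0.2 -0.2] shift [ -33.4 -149.3  106.7] turn [-0.001 -0.799  0.001] q [-0.14  0.47  1.73  0.85  1.23 -0.57] w 0.5
scene left [241, 242, 240, 240, 241, 241, 242, 240, 237] right [164, 163, 180, 153, 161, 156, 161, 158, 161]
top left [236, 237, 237, 236, 237, 238, 236, 238, 238] right [156, 153, 155, 156, 154, 156, 152, 153, 154]
```

Measured from both views, the white tab now lies at its place on the left and bare desk shows at its former place on the right. The leaf is over. I'll straighten the tool and move to the near side of the peg.

>>> hand_motion:
  segments:
    - {"ry":-0.1}
    - {"ry":-0.1}
    - {"ry":-0.1}
    - {"ry":-0.1}
    - {"ry":-0.1}

```text
t: 12.28
ee_pos: [595.9, 142.0, 259.8]
orientation: [-2.056, -2.069, -0.309]
ft_force: [0.3, 0.8, -0.7]
width: 0.2
grasp_force: 0.0
```

>>> hand_motion:
  segments:
    - {"ry":-0.1}
    - {"ry":-0.1}
    - {"ry":-0.1}
    - {}

```text
t: 12.62
ee_pos: [595.4, 144.7, 259.5]
orientation: [2.208, 2.231, -0.001]
ft_force: [-0.6, 0.2, -0.4]
width: 0.8
grasp_force: 0.0
```

>>> hand_motion:
  segments:
    - {"sx":11, "sy":-31, "sz":16}
    - {"sx":11, "sy":-31, "sz":16}
    - {"sx":11, "sy":-31, "sz":16}
    - {"sx":11, "sy":-31, "sz":16}
    - {"sx":11, "sy":-31, "sz":16}

```text
t: 13.03
ee_pos: [438.3, 195.6, 178.4]
orientation: [-2.214, -2.225, -0.002]
ft_force: [-0.1, -0.1, -0.5]
width: 0.5
grasp_force: 0.0
```

>>> hand_motion:
  segments:
    - {}

```text
t: 13.12
ee_pos: [432.5, 194.8, 175.8]
orientation: [-2.208, -2.224, 0.012]
ft_force: [-0.6, -0.2, -1.1]
width: 0.7
grasp_force: 0.0
```

```bash
python3 -c "
from lk import *
delta([441,193,85],0)
S=ctrl.get_image('scene');print(tabpts(np.pi,S))"
```

```text
t 13.12 pos [432.5 194.8 175.8] ft [-0.6 -0.2 -1.1] shift [-1.8  9.5 90.7] turn [-0.011  0.     0.007] q [0.4  0.3  2.   0.   0.85 0.39] w 0.7
[29, 33, 240, 42, 42, 244, 47, 37, 238]
```

>>> hand_motion:
  segments:
    - {"sy":2, "sz":24}
    - {"sy":2, "sz":24}
    - {"sy":2, "sz":24}
    - {"sy":2, "sz":19}
    - {}

```text
t: 13.58
ee_pos: [448.3, 194.4, 85.8]
orientation: [-2.215, -2.224, 0.004]
ft_force: [-0.5, -0.3, 0.5]
width: 0.4
grasp_force: 0.0
```

>>> hand_motion:
  segments:
    - {}

```text
t: 13.67
ee_pos: [449.1, 194.7, 88.0]
orientation: [-2.216, -2.225, 0.001]
ft_force: [0.3, 0.4, 1.4]
width: 0.6
grasp_force: 0.0
```

```bash
python3 -c "
from lk import *
delta([449,196,85],0)"
```

```text
t 13.67 pos [449.1 194.7  88. ] ft [0.3 0.4 1.4] shift [ 1.3 -0.1  3. ] turn [-0.001 -0.001  0.004] q [0.38 0.47 2.02 0.   0.65 0.38] w 0.6
```

>>> hand_motion:
  segments:
    - {"sy":5, "sz":3}
    - {"sy":6}
    - {"sy":6}
    - {"sy":5}
    - {"sy":6}

```text
t: 14.08
ee_pos: [477.6, 195.2, 86.0]
orientation: [2.216, 2.227, 0.002]
ft_force: [-0.6, 0.3, 1.0]
width: 0.3
grasp_force: 0.4
```

>>> hand_motion:
  segments:
    - {"sy":5}
    - {"sx":2, "sy":6}
    - {"sx":2, "sy":5}
    - {"sx":2, "sy":5}
    - {}

```text
t: 14.5
ee_pos: [498.6, 201.7, 85.4]
orientation: [2.215, 2.227, 0.001]
ft_force: [-0.1, -0.7, -0.5]
width: 0.5
grasp_force: 0.0
```

>>> hand_motion:
  segments:
    - {"sx":3, "sy":5}
    - {"sx":3, "sy":5}
    - {"sx":4, "sy":4}
    - {}

```text
t: 14.83
ee_pos: [512.9, 212.0, 85.5]
orientation: [2.215, 2.227, 0.003]
ft_force: [0.7, 0.3, -0.3]
width: 0.8
grasp_force: 0.0
```

```bash
python3 -c "
from lk import *
delta([522.5,224,85],0)"
```

```text
t 14.83 pos [512.9 212.   85.5] ft [ 0.7  0.3 -0.3] shift [12.   9.7  0.6] turn [ 0.002 -0.     0.005] q [ 0.37  0.55  1.87 -0.    0.72  0.37] w 0.8
```

>>> hand_motion:
  segments:
    - {"sx":4, "sy":4}
    - {"sx":4, "sy":3}
    - {"sx":4, "sy":3}
    - {}

```text
t: 15.17
ee_pos: [522.4, 224.1, 85.5]
orientation: [2.215, 2.227, 0.002]
ft_force: [-0.6, 0.2, -0.9]
width: 0.5
grasp_force: 0.0
```

>>> hand_motion:
  segments:
    - {"sx":3, "sy":1}
    - {"sx":3, "sy":1}
    - {"sx":2, "sy":1}
    - {}

```text
t: 15.5
ee_pos: [524.5, 231.7, 85.4]
orientation: [2.216, 2.227, 0.0]
ft_force: [0.0, -0.1, 1.0]
width: 0.3
grasp_force: 0.0
```

>>> hand_motion:
  segments:
    - {"sx":1}
    - {"sx":1}
    - {}

```text
t: 15.75
ee_pos: [524.4, 233.3, 85.4]
orientation: [2.216, 2.227, 0.0]
ft_force: [-0.0, 0.0, -0.2]
width: 0.7
grasp_force: 0.1
```

```bash
python3 -c "
from lk import *
delta([528,236,85],0)"
```

```text
t 15.75 pos [524.4 233.3  85.4] ft [-0.   0.  -0.2] shift [2.6 3.6 0.4] turn [ 0.    -0.     0.005] q [0.4  0.57 1.83 0.   0.74 0.39] w 0.7
```

>>> hand_motion:
  segments:
    - {"sx":1}
    - {"sx":1}
    - {}
  only: "ee|ft"

```text
ee_pos: [524.4, 235.4, 85.4]
ft_force: [0.1, 0.8, 0.2]
```

>>> hand_motion:
  segments:
    - {"sx":1}
    - {}
  only: "ee|ft"

```text
ee_pos: [524.4, 236.3, 85.4]
ft_force: [0.7, -0.5, 0.5]
```

>>> hand_motion:
  segments:
    - {"sx":1}
    - {}
  only: "ee|ft"

```text
ee_pos: [524.4, 236.8, 85.3]
ft_force: [1.4, -4.2, 0.9]
```

```bash
python3 -c "
from lk import *
import cv2
a=cv2.imread('pics/top0.png').astype(int)
T=ctrl.get_image('top');cv2.imwrite('pics/t8.png',T['img'][:,:,::-1])
S=ctrl.get_image('scene');print(tabpts(np.pi,S),tabpts(np.pi,T))
# peg brightness along arc in scene: peg vs card
for k in np.arange(-.1,.5,.05):
    P=[[472.5+56*np.cos(k),251.5-56*np.sin(k),z] for z in(66,70,74)]
    print(round(k,2),[S['img'][int(round(v)),int(round(u))].tolist() for u,v in proj(S,P)])
"
```

```text
[241, 241, 240, 240, 243, 241, 242, 241, 238] [231, 232, 233, 231, 231, 233, 230, 232, 233]
-0.1 [[103, 71, 57], [99, 69, 57], [97, 67, 54]]
-0.05 [[76, 28, 23], [83, 38, 33], [84, 36, 28]]
0.0 [[88, 45, 32], [85, 44, 36], [82, 43, 37]]
0.05 [[86, 44, 32], [88, 47, 40], [83, 39, 33]]
0.1 [[89, 44, 35], [86, 43, 34], [85, 45, 35]]
0.15 [[84, 40, 32], [84, 40, 34], [84, 44, 36]]
0.2 [[89, 49, 36], [84, 40, 32], [84, 44, 36]]
0.25 [[85, 43, 34], [91, 46, 41], [88, 45, 33]]
0.3 [[86, 40, 32], [89, 46, 36], [89, 44, 32]]
0.35 [[86, 44, 39], [88, 44, 32], [89, 46, 36]]
0.4 [[186, 169, 145], [79, 47, 34], [75, 37, 25]]
0.45 [[248, 240, 215], [115, 93, 80], [79, 47, 34]]
```

The force rose to 4 N at Y 236.8, where the stop was predicted, so the keeper is home. I'll back off, retreat clear, and check against the initial images.

>>> hand_motion:
  segments:
    - {"sx":-3}
    - {"sx":-10}
    - {"sz":-30}
    - {"sz":-40}
    - {"sz":-40}

```text
t: 16.85
ee_pos: [523.3, 223.3, 195.5]
orientation: [-2.215, -2.225, 0.005]
ft_force: [0.7, 0.7, 0.1]
width: 0.9
grasp_force: 0.0
```

>>> hand_motion:
  segments:
    - {"sx":-35, "sy":-20}
    - {"sx":-35, "sy":-20}
    - {"sx":-35, "sy":-20}
    - {"sx":-35, "sy":-20}
    - {"sx":-35, "sy":-20}

```text
t: 17.27
ee_pos: [423.8, 47.3, 195.4]
orientation: [2.215, 2.228, 0.001]
ft_force: [1.8, -1.3, 0.7]
width: 0.5
grasp_force: 0.0
```

>>> hand_motion:
  segments:
    - {}
    - {}
    - {}
  only: "ee|ft|t:"

```text
t: 17.52
ee_pos: [426.0, 48.7, 195.7]
ft_force: [0.0, -0.3, 0.1]
```

```bash
python3 -c "
from lk import *
import cv2
for n in('top','scene'):
    D=ctrl.get_image(n);b=D['img'];cv2.imwrite('pics/%s9.png'%n,b[:,:,::-1]);print(n,tabpts(np.pi,D),tabpts(0,D))
    a=cv2.imread('pics/%s0.png'%n)
    ga=cv2.cvtColor(a,6);gb=cv2.cvtColor(b,cv2.COLOR_RGB2GRAY)
    pts=dict(peg=([529,248,70],9),post=([472.5,251.5,62],8),ring=([542,313,66],7),base=([480,360,20],8),loupe=([412,53,12],12),usb=([515,9,5],12),pad=([331,378,5],22),marker=([386,481,9],16),stamp=([446,537,30],14),vial=([500,575,30],12))
    for k,(X,h) in pts.items():
        u,v=proj(D,[X])[0].round().astype(int)
        if not(h+8<u<552-h and h+8<v<412-h): print(k,'out');continue
        r=cv2.matchTemplate(gb[v-h-8:v+h+9,u-h-8:u+h+9],ga[v-h:v+h+1,u-h:u+h+1],cv2.TM_CCOEFF_NORMED)
        _,m,_,l=cv2.minMaxLoc(r);print(k,(int(u),int(v)),round(m,2),l[0]-8,l[1]-8)
"
```

```text
top [239, 239, 240, 239, 239, 240, 238, 239, 240] [159, 156, 159, 159, 158, 158, 155, 157, 157]
peg (293, 187) 0.68 -2 0
post (291, 213) 0.98 0 0
ring (264, 182) 1.0 0 0
base (244, 211) 1.0 0 0
loupe (375, 238) 1.0 0 0
usb (392, 194) 0.47 0 0
pad (238, 275) 1.0 0 0
marker (194, 252) 1.0 0 0
stamp (168, 227) 1.0 0 0
vial (152, 204) 1.0 0 0
scene [235, 236, 236, 236, 236, 239, 237, 235, 233] [39, 41, 45, 31, 28, 33, 41, 33, 39]
peg (315, 228) 0.59 -6 -8
post (293, 243) 0.99 0 0
ring (299, 210) 0.93 0 0
base (264, 226) 1.0 0 0
loupe (338, 337) 1.0 0 0
usb (392, 324) 1.0 0 0
pad (204, 259) 0.99 0 0
marker (199, 220) 1.0 0 0
stamp (207, 189) 1.0 0 0
vial (216, 172) 1.0 0 0
```

Nothing else has moved. The keeper is back at its stop (2 px left of where it started), the leaf is on the left, and the arm is clear.

```bash
python3 -c "
from workcell import ctrl
print(ctrl.close_job())"
```

```text
the job is handed in; nothing more can be done
None
```

I handed the job in at about 17.5 s without seeing the verdict: camera checks show the leaf turned onto the left stack, the keeper back at its stop, the stand and other things not visibly moved, and no measured push above about 4 N.

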